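# Line up reagent bottles by height beside the stirrer

## Task

Tidy the four brown reagent bottles onto the tray: stand one upright and centred on each of the four black mats, in order of height, with the tallest on the mat next to the magnetic stirrer and the shortest at the other end. They are glass: set them down rather than drop them, do not knock any over, and leave the glass beaker where it stands.

Things in the scene. Friction and masses are not known exactly. Their poses are not given: they have to be found in the camera images.
- bottle_tall: The tallest and broadest of the four: amber glass bottle with a blank white label band and a round black screw cap, closed; 154 mm tall in all, body 62 mm across. The cap is 30 mm across and 24 mm tall, its top is the bottle's top; below it a neck 22 mm across and about 6 mm long, then a sloping shoulder. Origin: centre of the underside, z up through the cap; round about z. About 300 g. It starts upright on the bench.
- bottle_slim: The second tallest, slim: amber glass bottle with a blank white label band and a round black screw cap, closed; 130 mm tall in all, body 48 mm across. The cap is 30 mm across and 24 mm tall, its top is the bottle's top; below it a neck 22 mm across and about 6 mm long, then a sloping shoulder. Origin: centre of the underside, z up through the cap; round about z. About 180 g. It starts upright on the bench.
- bottle_squat: The third tallest, low and broad: amber glass bottle with a blank white label band and a round black screw cap, closed; 106 mm tall in all, body 60 mm across. The cap is 30 mm across and 24 mm tall, its top is the bottle's top; below it a neck 22 mm across and about 6 mm long, then a sloping shoulder. Origin: centre of the underside, z up through the cap; round about z. About 200 g. It starts upright on the bench.
- bottle_small: The shortest and thinnest: amber glass bottle with a blank white label band and a round black screw cap, closed; 82 mm tall in all, body 38 mm across. The cap is 30 mm across and 24 mm tall, its top is the bottle's top; below it a neck 22 mm across and about 6 mm long, then a sloping shoulder. Origin: centre of the underside, z up through the cap; round about z. About 80 g. It starts upright on the bench.
- mat_a: One of four like black rubber mats fixed in a row in a grey tray, 72 mm across, 3 mm thick, 90 mm from centre to centre, at one end, the next is mat b. The tray is 140 x 384 mm with a floor 5 mm thick, its rim is 12 mm high; mats lie along its y axis at -135 mm. Origin: centre of the mat's underside, 5 mm above the bench (its top is 3 mm above the origin); its y axis runs along the row, from mat a to mat d.
- mat_b: One of four like black rubber mats fixed in a row in a grey tray, 72 mm across, 3 mm thick, 90 mm from centre to centre, the second, between mats a and c. The tray is 140 x 384 mm with a floor 5 mm thick, its rim is 12 mm high; mats lie along its y axis at -45 mm. Origin: centre of the mat's underside, 5 mm above the bench (its top is 3 mm above the origin); its y axis runs along the row, from mat a to mat d.
- mat_c: One of four like black rubber mats fixed in a row in a grey tray, 72 mm across, 3 mm thick, 90 mm from centre to centre, the third, between mats b and d. The tray is 140 x 384 mm with a floor 5 mm thick, its rim is 12 mm high; mats lie along its y axis at 45 mm. Origin: centre of the mat's underside, 5 mm above the bench (its top is 3 mm above the origin); its y axis runs along the row, from mat a to mat d.
- mat_d: One of four like black rubber mats fixed in a row in a grey tray, 72 mm across, 3 mm thick, 90 mm from centre to centre, at the other end, after mat c. The tray is 140 x 384 mm with a floor 5 mm thick, its rim is 12 mm high; mats lie along its y axis at 135 mm. Origin: centre of the mat's underside, 5 mm above the bench (its top is 3 mm above the origin); its y axis runs along the row, from mat a to mat d.
- stirrer: Magnetic stirrer, a low white box 120 x 120 mm and 45 mm high with a round steel top plate and a black knob, fixed on the bench beyond one end of the tray, its centre 262 mm from the tray's middle (127 mm from the nearest mat). Either end of the row may be the one beside it. Origin: centre of its underside, on the bench.
- beaker: Empty glass beaker, 68 mm across, 90 mm tall, loose, standing on the bench beyond the end of the tray that is away from the stirrer, its centre 127 mm from the nearest mat. To be left alone. Origin: centre of its underside.

How it is judged:
By the outcome, as a careful person would: the job done as asked, in the order asked, and still so for the second after the job is handed in, with the robot touching nothing.
It also fails if it takes over 106 s, if anything falls off the work surface, if the arm or the gripper's body presses on something with over 40 N, if the wrist force passes 120 N, or if a joint passes its speed limit or range.

## Robot

A 6-joint arm with a two-finger parallel gripper is mounted at the origin on the work surface. World frame = base frame: x ahead of the robot, y to its left, z up, the work surface at z = 0. Lengths are in mm, angles in rad, forces in N, time in s.
With the tool pointing down it reaches from about 300 to 775 mm from the base axis. Payload 14.6 kg.
Tool frame: the origin (TCP) lies at the very end of the fingers, on their centre line; the grasp point (between the pads) lies 19 mm behind it; y points along the fingers, z is the direction in which the jaws open and shut, and the axes are right-handed (so a half turn about y gives the same grasp; the last joint's range is limited). The gripper opens to 94 mm and grips with 3 to 60 N. Pads are 16 mm wide; open, the fingers measure 119 mm over their backs; the gripper's body (75 mm by 177 mm) begins 78 mm behind the grasp point.
Start: joints at [1.261, 0.3, 1.521, -0, 1.321, -0.067], TCP at [132.23, 533.858, 205.446] pointing down, gripper open.
Joint ranges: [-3.03, 3.03], [-0.79, 2.21], [0.23, 2.52], [-1.04, 4.18], [0, 3.07], [-2.55, 2.55]. Speed limits (rad/s): [2.22, 2.22, 2.57, 3.14, 3.14, 3.14].

## Interface

Orientations are given as [roll, pitch, yaw] about the fixed x, y, z axes, in that order (R = Rz(yaw) Ry(pitch) Rx(roll)).
In Python, from cell import monitor, optics, manip gives the robot as it stands.
- The arm moves only by the shell command python3 -m creep 'ROWS' [FORCE]. ROWS is JSON, a list of rows, each an object of numbers: "tx", "ty", "tz": the shift along the tool's x, y, z scaled (see below); "turn": the turn about the tool's y scaled (see below); "fingers": the finger opening in mm, from 0 to 94. In form: [{"tx": .., "ty": .., "tz": .., "turn": .., "fingers": ..}, ...]. A call has 1 to 20 rows; each row is the pose to reach, as a shift and turn from the pose measured when the call began, along the tool's axes at that moment, turning the shorter way round; what a row does not reach only later rows make up. The controller multiplies each number of a shift by 200 mm and each number of a turn by pi rad. A row lasts 1/10 s, in which the tool goes at most 50 mm and 8.59 degrees, less where a joint would pass 70% of its speed; a pose out of reach is approached as far as the arm can. A call with a number of a shift or a turn outside -1 to 1 is refused whole. A call with a gripper value outside its range is refused whole. The fingers move at their own pace and stop on an object; FORCE is the grip in N (left out, the last holds). Time passes only in rows, so rows that repeat a pose let the fingers close. It gives the time, the measured TCP pose, the force and the opening at its end, in the units of the state.
- monitor.read_state(): the state, without advancing time (a new reading comes with each control period).
- optics.camera(name): name is "scene" or "top"; returns a dict with "frame" (420x560x3 uint8, red, green, blue), "range_z" (420x560 float32, mm along the optical axis (not along the pixel's ray), 0 where there is no reading), "fx", "fy", "cx", "cy" (pixels), "R" (3x3) and "t" (3): a world point X has camera coordinates R X + t. Camera axes: x right, y down, z forward; pixel columns grow to the right and rows downward; lengths in mm; the calibration is good to about 2 mm. A picture is of the moment at which its call begins.
- manip.sign_off(): hands the job in, once; it reports no verdict.
The state is a dict: "clock": time; "joints": joint angles; "qd": joint speeds; "effort": joint torques, N m; "eef_pos": TCP position; "eef_rot": TCP orientation; "wrist_force": force on the tool from outside, world axes, zero at the start; "moment": the same for the moment, N m; "finger_gap": finger opening in mm.
Only numpy, scipy, OpenCV 4.12 (cv2) and the standard library are available. Lean on these libraries where they do the work, as an engineer would, in place of code of your own. Each camera call takes 0.05 s, during which the arm holds its last target.

## Working session

There is one attempt and no reset: what is moved stays moved. The work goes in short steps, Python scripts to look and compute and a shell command to move; the robot and the scene stay as the last step left them, time stands still between calls to the robot, and variables do not carry over. Pictures are saved under pics/ and viewed, and the job is handed in when it is done.

```bash
ls; mkdir -p pics
python3 - <<'E'
from cell import monitor, optics, manip
import cv2, numpy as np
print(monitor.read_state())
for n in ("scene","top"):
    c=optics.camera(n)
    cv2.imwrite(f"pics/{n}0.png",c["frame"][:,:,::-1])
    np.savez(f"/tmp/{n}0.npz",**c)
    print(n,{k:np.round(c[k],3).tolist() for k in ("fx","fy","cx","cy","R","t")})
E
```

```text
pics
{'clock': 0.0, 'joints': array([ 1.26141555e+00,  3.00472747e-01,  1.52158487e+00,  1.25513512e-05,
        1.32072725e+00, -6.65866140e-02]), 'qd': array([-0.00065072, -0.00114211,  0.00142209,  0.00036468, -0.00140496,
        0.00061514]), 'effort': array([ 4.06135705e-04, -5.31802511e+01, -3.52748930e+01,  7.08709401e-02,
        2.43473472e-02, -9.91144498e-05]), 'eef_pos': array([132.13819376, 533.61076583, 204.88383588]), 'eef_rot': array([-1.57198508e+00,  9.14565776e-05, -2.42797327e-01]), 'wrist_force': array([ 0.46708584, -0.19987428, -0.50422721]), 'moment': array([-0.06282556, -0.01661812, -0.01199839]), 'finger_gap': 93.98285501196537}
scene {'fx': 465.901, 'fy': 465.901, 'cx': 280.212, 'cy': 207.779, 'R': [[-0.535, 0.845, 0.011], [0.723, 0.465, -0.511], [-0.437, -0.265, -0.86]], 't': [295.351, -390.233, 1128.359]}
top {'fx': 440.415, 'fy': 440.415, 'cx': 272.775, 'cy': 218.723, 'R': [[-0.022, -1.0, 0.014], [-0.985, 0.019, -0.172], [0.172, -0.018, -0.985]], 't': [10.714, 572.039, 904.501]}
```

View pics/scene0.png

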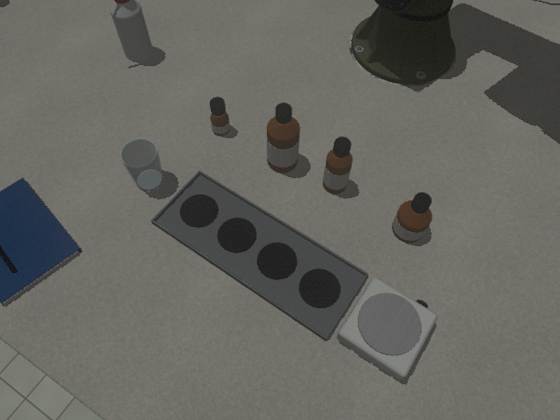

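View pics/top0.png

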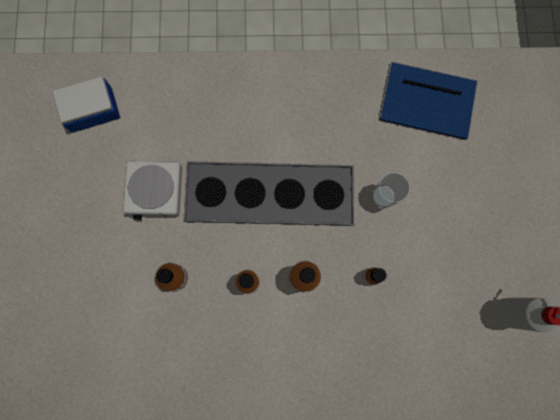

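The top view shows the stirrer at about (152,190) on the left. The mats are at (211,192), (250,193), (289,193) and (329,194), and the beaker is near (390,192). The caps are at about (165,275) squat, (247,281) slim, (308,275) tall and (378,275) small. Next I'll enlarge these areas.

Run:
```python
import cv2, numpy as np
t=np.load("/tmp/top0.npz")["frame"][:,:,::-1]; s=np.load("/tmp/scene0.npz")["frame"][:,:,::-1]
def big(im,x,y,w,h,k,name):
    o=cv2.resize(im[y:y+h,x:x+w],None,fx=k,fy=k,interpolation=cv2.INTER_CUBIC)
    o=cv2.convertScaleAbs(o,alpha=1.8,beta=10)
    for i in range(0,w,10):
        cv2.line(o,(i*k,0),(i*k,6 if i%50 else 14),(0,255,0),1)
        if i%20==0: cv2.putText(o,str(x+i),(i*k+2,22),0,.35,(0,255,0),1)
    for i in range(0,h,10):
        cv2.line(o,(0,i*k),(6,i*k),(0,255,0),1)
        cv2.putText(o,str(y+i),(8,i*k+4),0,.35,(0,255,0),1)
    cv2.imwrite(name,o)
big(t,150,150,260,150,3,"pics/topbig0.png")
big(s,150,80,290,230,2,"pics/scenebig0.png")
```

```text
(no output)
```

View pics/topbig0.png

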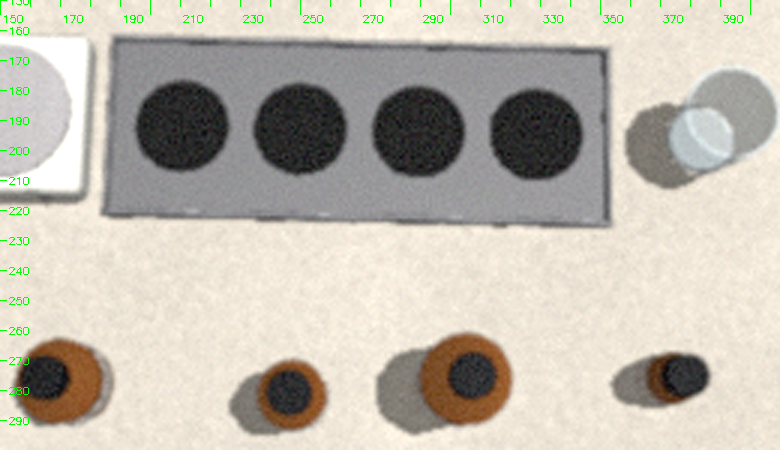

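View pics/scenebig0.png

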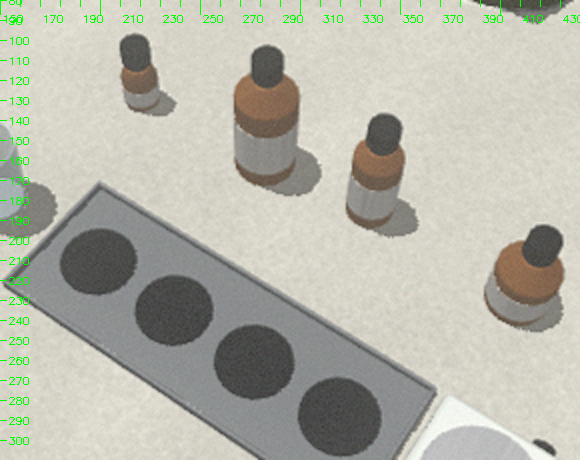

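```bash
cat > h.py <<'E'
import numpy as np, cv2
from scipy import ndimage
def cloud(c):
    z=c["range_z"]; v,u=np.mgrid[:z.shape[0],:z.shape[1]]
    P=np.stack([(u-c["cx"])/c["fx"]*z,(v-c["cy"])/c["fy"]*z,z],-1)
    return (P-c["t"])@c["R"]   # R^T (P-t)
def proj(c,X):
    p=c["R"]@np.asarray(X)+c["t"]; return np.array([c["fx"]*p[0]/p[2]+c["cx"],c["fy"]*p[1]/p[2]+c["cy"]])
def ray(c,uv):
    d=c["R"].T@np.array([(uv[0]-c["cx"])/c["fx"],(uv[1]-c["cy"])/c["fy"],1]); return -c["R"].T@c["t"],d/np.linalg.norm(d)
def tri(cams,uvs):
    A=np.zeros((3,3));b=np.zeros(3);L=[]
    for c,uv in zip(cams,uvs):
        o,d=ray(c,uv);M=np.eye(3)-np.outer(d,d);A+=M;b+=M@o;L.append((o,M))
    X=np.linalg.solve(A,b); return X,[np.linalg.norm(M@(X-o)) for o,M in L]
def dark(c): return c["frame"].max(-1)<45
def comps(c,lo,hi):
    W=cloud(c); m=dark(c)&(W[...,2]>lo)&(W[...,2]<hi)&(c["range_z"]>0)
    lab,n=ndimage.label(m); out=[]
    for i in range(1,n+1):
        s=lab==i
        if s.sum()>25:
            v,u=np.nonzero(s); out.append((u.mean(),v.mean(),s.sum(),W[s]))
    return out
E
python3 - <<'E'
from h import *
for n in ("top","scene"):
    c=dict(np.load(f"/tmp/{n}0.npz"))
    W=cloud(c); print(n,"ground z",np.round(np.median(W[...,2]),1))
    for lo,hi in ((-5,25),(40,200)):
      for u,v,a,p in comps(c,lo,hi):
        if lo>0:
            zt=np.percentile(p[:,2],90); q=p[p[:,2]>zt-6]
            ex=np.ptp(q,axis=0); print("cap",n,round(u),round(v),a,np.round([(q[:,0].max()+q[:,0].min())/2,(q[:,1].max()+q[:,1].min())/2,zt],1),np.round(q.mean(0),1),np.round(ex,1))
        elif p[:,0].mean()>200:
            print("low",n,round(u,1),round(v,1),a,np.round(p.mean(0),1),np.round(np.ptp(p,axis=0),1))
E
```

```text
top ground z 0.7
low top 431.5 87.1 224 [ 887.6 -385.4   18.2] [ 42.2 138.7  15.8]
low top 454.2 136.1 30 [ 769.3 -433.9    5.9] [13.  50.3 11.2]
low top 210.2 191.6 720 [644.7 139.4   9. ] [69.4 68.5  9.9]
low top 249.7 192.6 719 [640.7  49.7   8.8] [69.6 66.5 10.6]
low top 289.0 193.5 722 [637.  -40.1   8.7] [69.1 68.8 10. ]
low top 328.4 194.4 714 [ 633.2 -130.1    8.7] [68.2 67.2 11.1]
cap top 307 275 198 [446.  -62.3 156.4] [445.6 -61.2 154.7] [28.2 28.8  8.6]
cap top 164 276 200 [453.1 219.6 108.8] [452.4 219.2 106.8] [27.6 29.5  7.1]
cap top 376 275 221 [ 445.2 -214.9   84.3] [ 445.6 -214.3   82.6] [24.8 27.2  8.3]
cap top 246 280 183 [439.   55.8 132.4] [438.5  55.4 130.7] [27.  29.2  7.5]
cap top 545 315 66 [ 360.5 -505.4  160.9] [ 361.9 -504.2  159. ] [27.5 10.6  8.2]
scene ground z -0.6
low scene 198.7 210.6 942 [ 635.1 -129.6    7.2] [69.1 70.2  7.8]
low scene 236.5 234.9 1033 [638.7 -40.    7.1] [69.7 70.   8. ]
low scene 276.6 260.7 1131 [642.6  49.7   7.2] [70.4 69.7  8.8]
low scene 7.4 261.0 143 [ 900.  -341.9   17.8] [23.1 65.4 13.7]
low scene 319.2 288.2 1234 [646.4 139.3   7.1] [69.6 69.9  8.6]
cap scene 411 27 3991 [ 72.    6.3 167.8] [ 95.2  11.7 177.4] [106.6 128.3  38.1]
cap scene 217 107 147 [ 447.2 -215.2   81.3] [ 449.7 -215.8   80.2] [26.  27.6  8.4]
cap scene 283 113 246 [447.3 -61.9 154. ] [449.  -61.4 152.5] [26.  27.4  7.6]
cap scene 341 147 257 [440.   55.3 129.7] [441.3  55.3 128.3] [27.1 27.2  7.8]
cap scene 421 203 296 [453.7 218.7 106.1] [454.9 219.2 104.8] [27.3 26.3  8.2]
```

The enlarged crops give cap-top centres in the top view of squat (164.5,275), slim (246.5,280.5), tall (307.5,275) and small (379,274.5). In the scene view they are squat (423,199.5), slim (342.5,142.5), tall (283.5,108) and small (216.5,102). I'll triangulate these to check the range data, then work out the first move.

```bash
cat >> h.py <<'E'
def go(x,y,z,yaw=-np.pi/2):
    from cell import monitor
    from scipy.spatial.transform import Rotation as Ro
    s=monitor.read_state(); R=Ro.from_euler("xyz",s["eef_rot"]).as_matrix()
    d=R.T@(np.array([x,y,z])-s["eef_pos"])/200
    T=Ro.from_euler("xyz",[-np.pi/2,0,yaw]).as_matrix(); w=Ro.from_matrix(R.T@T).as_rotvec()
    print("t",round(s["clock"],2),"pos",np.round(s["eef_pos"],1),"rot",np.round(s["eef_rot"],3),"gap",round(s["finger_gap"],1),"F",np.round(s["wrist_force"],1))
    print("shift",np.round(d,4),"turn",np.round(w/np.pi,4))
E
python3 - <<'E'
from h import *
t,s=[dict(np.load(f"/tmp/{n}0.npz")) for n in("top","scene")]
for n,a,b in (("squat",(164.5,275),(423,199.5)),("slim",(246.5,280.5),(342.5,142.5)),("tall",(307.5,275),(283.5,108)),("small",(379,274.5),(216.5,102)),
 ("m1",(210.2,191.6),(319.2,288.2)),("m4",(328.4,194.4),(198.7,210.6))):
    X,e=tri([t,s],[a,b]); print(n,np.round(X,1),np.round(e,1))
go(453.4,219.2,260)
E
```

```text
squat [452.9 218.8 104. ] [1. 1.]
slim [437.9  54.2 128.4] [0.3 0.3]
tall [445.1 -62.6 152.8] [0.2 0.2]
small [ 446.3 -216.8   80.3] [0.4 0.4]
m1 [645.7 139.6   5.2] [0.4 0.4]
m4 [ 634.2 -130.8    4.5] [0. 0.]
t 0.1 pos [132.2 533.7 204.9] rot [-1.572  0.    -0.243] gap 94.1 F [ 0.2  0.1 -0.1]
shift [ 1.9371 -0.2743 -1.1403] turn [3.000e-04 4.227e-01 2.000e-04]
```

The two-view triangulation and the range data agree to about 2 mm. The stirrer-end mat is at about (645.6,139.5) and the far one at (634.2,-130). I'll start with the squat bottle.

```bash
python3 -m creep '[{"tx":0.1,"ty":-0.05,"tz":-0.06,"turn":0.03,"fingers":54},{"tx":0.25,"ty":-0.1,"tz":-0.15,"turn":0.07,"fingers":54},{"tx":0.45,"ty":-0.15,"tz":-0.26,"turn":0.11,"fingers":54},{"tx":0.65,"ty":-0.2,"tz":-0.38,"turn":0.15,"fingers":54},{"tx":0.8,"ty":-0.25,"tz":-0.47,"turn":0.19,"fingers":54},{"tx":0.9,"ty":-0.27,"tz":-0.53,"turn":0.23,"fingers":54},{"tx":0.97,"ty":-0.27,"tz":-0.57,"turn":0.27,"fingers":54},{"tx":0.97,"ty":-0.27,"tz":-0.57,"turn":0.31,"fingers":54},{"tx":0.97,"ty":-0.27,"tz":-0.57,"turn":0.35,"fingers":54},{"tx":0.97,"ty":-0.27,"tz":-0.57,"turn":0.39,"fingers":54},{"tx":0.97,"ty":-0.27,"tz":-0.57,"turn":0.423,"fingers":54},{"tx":0.97,"ty":-0.27,"tz":-0.57,"turn":0.423,"fingers":54},{"tx":0.97,"ty":-0.27,"tz":-0.57,"turn":0.423,"fingers":54}]' 25; python3 -c "
from h import *
go(453.2,219,190)"
```

```text
clock: 1.4
eef_pos: [293.0, 376.3, 258.9]
eef_rot: [-1.571, -0.001, -1.569]
wrist_force: [-0.8, -0.1, -0.6]
finger_gap: 54.0
t 1.4 pos [293.  376.3 258.9] rot [-1.571e+00 -1.000e-03 -1.569e+00] gap 54.0 F [-0.8 -0.1 -0.6]
shift [0.7881 0.345  0.7993] turn [0.0002 0.0007 0.0004]
```

```bash
python3 -m creep '[{"tx":0.1,"ty":0,"tz":0.1,"fingers":54},{"tx":0.25,"ty":0.05,"tz":0.25,"fingers":54},{"tx":0.4,"ty":0.1,"tz":0.4,"fingers":54},{"tx":0.55,"ty":0.18,"tz":0.55,"fingers":54},{"tx":0.68,"ty":0.26,"tz":0.68,"fingers":54},{"tx":0.75,"ty":0.32,"tz":0.76,"fingers":54},{"tx":0.788,"ty":0.345,"tz":0.799,"fingers":54},{"tx":0.788,"ty":0.345,"tz":0.799,"fingers":54},{"tx":0.788,"ty":0.345,"tz":0.799,"fingers":54},{"tx":0.788,"ty":0.345,"tz":0.799,"fingers":54}]'
python3 - <<'E'
from h import *
from cell import optics
go(453.2,219,79)
for n in ("top","scene"):
    c=optics.camera(n); cv2.imwrite(f"pics/{n}1.png",c["frame"][:,:,::-1])
E
```

```text
t 1.4 pos [293.  376.3 258.9] rot [-1.571e+00 -1.000e-03 -1.569e+00] gap 54.0 F [-0.8 -0.1 -0.6]
shift [0.7874 0.9    0.7996] turn [0.0002 0.0007 0.0004]$[0]: bad value
```

View pics/scene1.png

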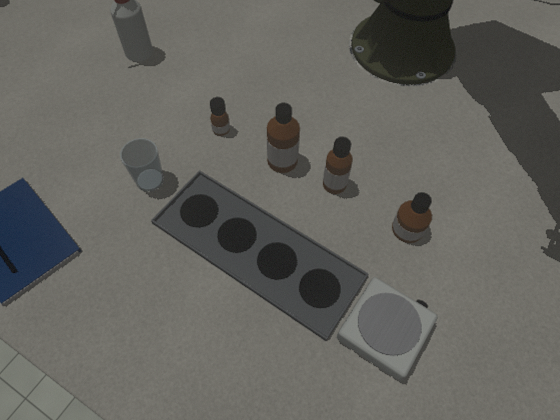

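View pics/top1.png

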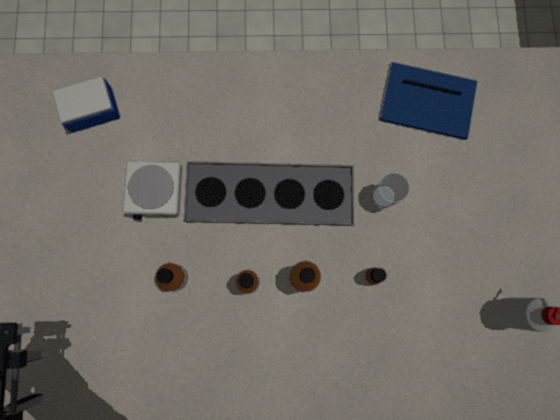

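That call was refused because every row needs all five keys. The pictures show the scene unchanged, with the arm at lower left in the top view, around (15,370). I'll resend with "turn" included.

```bash
python3 -m creep '[{"tx":0.1,"ty":0,"tz":0.1,"turn":0,"fingers":54},{"tx":0.25,"ty":0.05,"tz":0.25,"turn":0,"fingers":54},{"tx":0.4,"ty":0.1,"tz":0.4,"turn":0,"fingers":54},{"tx":0.55,"ty":0.18,"tz":0.55,"turn":0,"fingers":54},{"tx":0.68,"ty":0.26,"tz":0.68,"turn":0,"fingers":54},{"tx":0.75,"ty":0.32,"tz":0.76,"turn":0,"fingers":54},{"tx":0.788,"ty":0.345,"tz":0.799,"turn":0,"fingers":54},{"tx":0.788,"ty":0.345,"tz":0.799,"turn":0,"fingers":54},{"tx":0.788,"ty":0.345,"tz":0.799,"turn":0,"fingers":54},{"tx":0.788,"ty":0.345,"tz":0.799,"turn":0,"fingers":54}]'
python3 - <<'E'
from h import *
from cell import optics
go(453.2,219,79)
for n in ("top","scene"):
    c=optics.camera(n); cv2.imwrite(f"pics/{n}2.png",c["frame"][:,:,::-1])
E
```

```text
clock: 2.5
eef_pos: [452.6, 219.9, 190.8]
eef_rot: [-1.57, -0.001, -1.568]
wrist_force: [0.3, -0.1, -0.6]
finger_gap: 54.0
t 2.5 pos [452.6 219.9 190.8] rot [-1.570e+00 -1.000e-03 -1.568e+00] gap 54.0 F [ 0.3 -0.1 -0.6]
shift [0.004  0.5591 0.0024] turn [-0.0002  0.001   0.0002]
```

View pics/scene2.png

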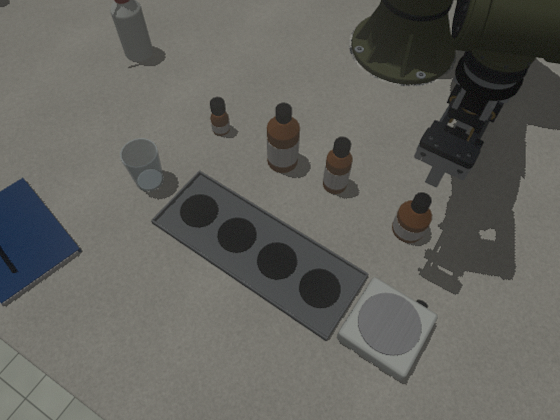

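View pics/top2.png

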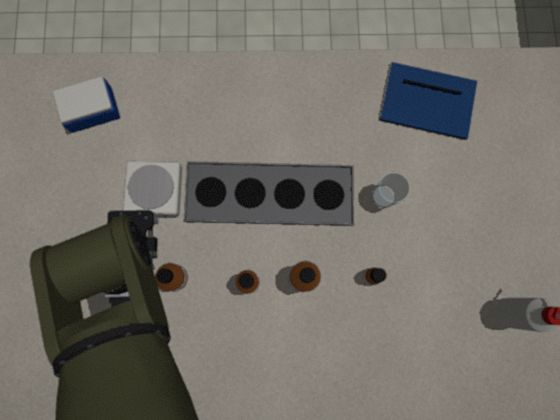

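The tool stands over the squat bottle. In the scene view the fingertips are near (437,175), and the projected TCP is (439,170), so the calibration holds. I'll descend and grip the cap.

```bash
python3 -m creep '[{"tx":0.004,"ty":0.1,"tz":0.002,"turn":0.001,"fingers":54},{"tx":0.004,"ty":0.2,"tz":0.002,"turn":0.001,"fingers":54},{"tx":0.004,"ty":0.3,"tz":0.002,"turn":0.001,"fingers":54},{"tx":0.004,"ty":0.4,"tz":0.002,"turn":0.001,"fingers":54},{"tx":0.004,"ty":0.48,"tz":0.002,"turn":0.001,"fingers":54},{"tx":0.004,"ty":0.53,"tz":0.002,"turn":0.001,"fingers":54},{"tx":0.004,"ty":0.56,"tz":0.002,"turn":0.001,"fingers":54},{"tx":0.004,"ty":0.56,"tz":0.002,"turn":0.001,"fingers":54},{"tx":0.004,"ty":0.56,"tz":0.002,"turn":0.001,"fingers":54},{"tx":0.004,"ty":0.56,"tz":0.002,"turn":0.001,"fingers":40},{"tx":0.004,"ty":0.56,"tz":0.002,"turn":0.001,"fingers":36}]' 25
python3 - <<'E'
from h import *
from cell import optics
go(453.2,219,79)
for n in ("top","scene"):
    c=optics.camera(n); cv2.imwrite(f"pics/{n}3.png",cv2.resize(c["frame"][120:320,50:250] if n=="top" else c["frame"][120:320,340:540],None,fx=3,fy=3)[:,:,::-1])
E
```

```text
clock: 3.7
eef_pos: [453.4, 218.9, 79.2]
eef_rot: [-1.57, -0.0, -1.571]
wrist_force: [0.2, -0.3, -0.4]
finger_gap: 41.6
t 3.7 pos [453.4 218.9  79.2] rot [-1.57  -0.    -1.571] gap 41.6 F [ 0.2 -0.3 -0.4]
shift [-0.0004  0.001  -0.001 ] turn [-0.0004 -0.0001  0.0001]
```

View pics/scene3.png

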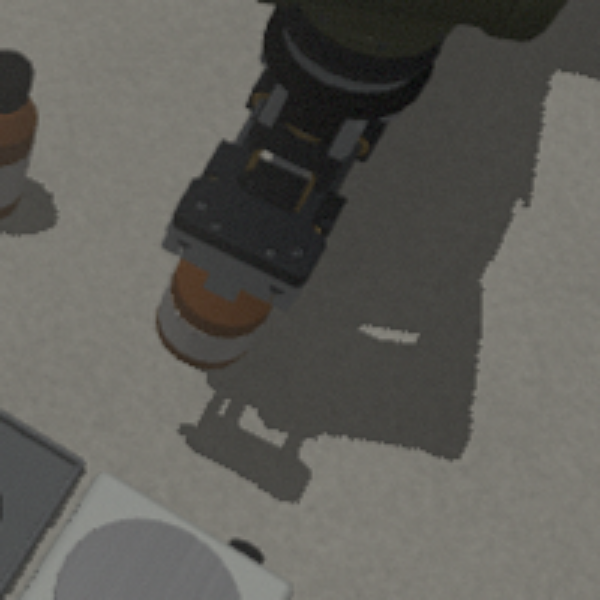

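The fingers straddle the black cap. The bottle body shows at about (215,310) in the crop, and it hasn't been disturbed. Closing now, then a small lift.

```bash
python3 -m creep '[{"tx":0,"ty":0,"tz":0,"turn":0,"fingers":30},{"tx":0,"ty":0,"tz":0,"turn":0,"fingers":20},{"tx":0,"ty":0,"tz":0,"turn":0,"fingers":20},{"tx":0,"ty":0,"tz":0,"turn":0,"fingers":20},{"tx":0,"ty":-0.02,"tz":0,"turn":0,"fingers":20},{"tx":0,"ty":-0.06,"tz":0,"turn":0,"fingers":20},{"tx":0,"ty":-0.12,"tz":0,"turn":0,"fingers":20},{"tx":0,"ty":-0.2,"tz":0,"turn":0,"fingers":20},{"tx":0,"ty":-0.2,"tz":0,"turn":0,"fingers":20},{"tx":0,"ty":-0.2,"tz":0,"turn":0,"fingers":20}]' 25
python3 - <<'E'
from h import *
from cell import optics
go(637.8,-40,180)
for n in ("top","scene"):
    c=optics.camera(n); cv2.imwrite(f"pics/{n}4.png",cv2.resize(c["frame"][120:320,50:250] if n=="top" else c["frame"][100:300,340:540],None,fx=3,fy=3)[:,:,::-1])
E
```

```text
clock: 4.8
eef_pos: [453.3, 218.9, 119.3]
eef_rot: [-1.569, -0.0, -1.571]
wrist_force: [-0.3, -0.9, -2.4]
finger_gap: 29.3
t 4.8 pos [453.3 218.9 119.3] rot [-1.569 -0.    -1.571] gap 29.3 F [-0.3 -0.9 -2.4]
shift [ 1.2944 -0.3019  0.9231] turn [-0.0005 -0.0001  0.0001]
```

View pics/scene4.png

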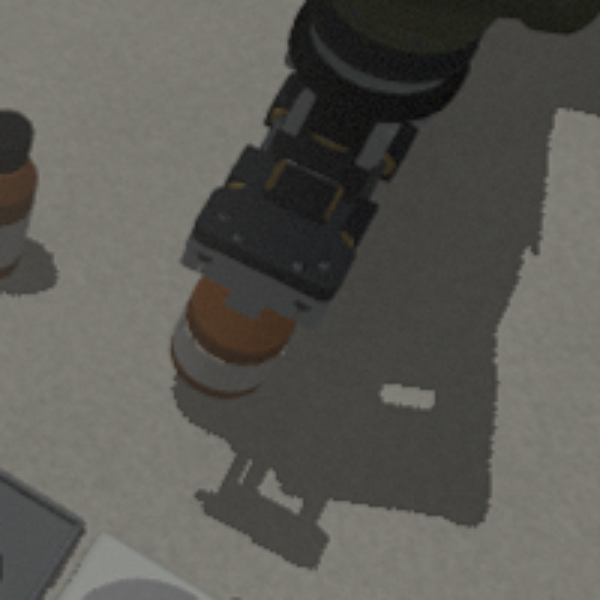

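The lift is clean: gap 29.3 mm, about 2 N of load, and the bottle upright below the fingers in the crop. Now to mat 3, in two calls.

```bash
python3 -m creep '[{"tx":0.02,"ty":-0.04,"tz":0.02,"turn":0,"fingers":20},{"tx":0.08,"ty":-0.1,"tz":0.06,"turn":0,"fingers":20},{"tx":0.18,"ty":-0.17,"tz":0.13,"turn":0,"fingers":20},{"tx":0.3,"ty":-0.24,"tz":0.22,"turn":0,"fingers":20},{"tx":0.44,"ty":-0.29,"tz":0.32,"turn":0,"fingers":20},{"tx":0.58,"ty":-0.3,"tz":0.42,"turn":0,"fingers":20},{"tx":0.72,"ty":-0.3,"tz":0.52,"turn":0,"fingers":20},{"tx":0.82,"ty":-0.3,"tz":0.6,"turn":0,"fingers":20},{"tx":0.9,"ty":-0.3,"tz":0.65,"turn":0,"fingers":20},{"tx":0.95,"ty":-0.3,"tz":0.68,"turn":0,"fingers":20},{"tx":0.97,"ty":-0.3,"tz":0.69,"turn":0,"fingers":20},{"tx":0.97,"ty":-0.3,"tz":0.69,"turn":0,"fingers":20},{"tx":0.97,"ty":-0.3,"tz":0.69,"turn":0,"fingers":20}]' && python3 -c "
from h import *
go(637.8,-40,150)"
```

```text
clock: 6.2
eef_pos: [590.6, 25.5, 178.8]
eef_rot: [-1.571, -0.001, -1.57]
wrist_force: [-0.2, -0.2, -2.5]
finger_gap: 29.5
t 6.2 pos [590.6  25.5 178.8] rot [-1.571e+00 -1.000e-03 -1.570e+00] gap 29.5 F [-0.2 -0.2 -2.5]
shift [0.3276 0.1442 0.2357] turn [-0.      0.0002  0.0002]
```

```bash
python3 -m creep '[{"tx":0.02,"ty":0,"tz":0.02,"turn":0,"fingers":20},{"tx":0.06,"ty":0.01,"tz":0.05,"turn":0,"fingers":20},{"tx":0.12,"ty":0.02,"tz":0.09,"turn":0,"fingers":20},{"tx":0.18,"ty":0.03,"tz":0.13,"turn":0,"fingers":20},{"tx":0.24,"ty":0.06,"tz":0.17,"turn":0,"fingers":20},{"tx":0.29,"ty":0.1,"tz":0.205,"turn":0,"fingers":20},{"tx":0.315,"ty":0.14,"tz":0.228,"turn":0,"fingers":20},{"tx":0.327,"ty":0.2,"tz":0.236,"turn":0,"fingers":20},{"tx":0.327,"ty":0.27,"tz":0.236,"turn":0,"fingers":20},{"tx":0.327,"ty":0.32,"tz":0.236,"turn":0,"fingers":20},{"tx":0.327,"ty":0.36,"tz":0.236,"turn":0,"fingers":20},{"tx":0.327,"ty":0.37,"tz":0.236,"turn":0,"fingers":20},{"tx":0.327,"ty":0.37,"tz":0.236,"turn":0,"fingers":20}]'
python3 - <<'E'
from h import *
from cell import optics
go(637.8,-40,87)
for n in ("top","scene"):
    c=optics.camera(n); np.savez(f"/tmp/{n}5.npz",**c)
    print(n,"mat centre px",np.round(proj(c,(637.8,-40,8)),1),"bottle bottom px now",np.round(proj(c,(637.8,-40,26)),1))
    cv2.imwrite(f"pics/{n}5.png",cv2.resize(c["frame"][100:300,180:380] if n=="top" else c["frame"][130:330,140:340],None,fx=3,fy=3)[:,:,::-1])
E
```

```text
clock: 7.5
eef_pos: [637.8, -39.7, 104.8]
eef_rot: [-1.571, -0.001, -1.57]
wrist_force: [0.5, 0.8, -1.5]
finger_gap: 29.3
t 7.5 pos [637.8 -39.7 104.8] rot [-1.571e+00 -1.000e-03 -1.570e+00] gap 29.3 F [ 0.5  0.8 -1.5]
shift [ 0.0014  0.0891 -0.0002] turn [-0.      0.0003  0.0002]
top mat centre px [288.9 193.2] bottle bottom px now [289.3 191.4]
scene mat centre px [236.7 234.2] bottle bottom px now [236.1 229.6]
```

View pics/scene5.png

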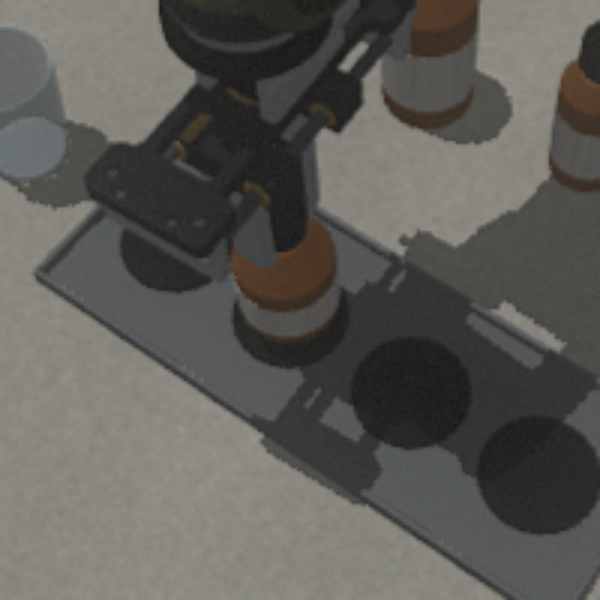

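View pics/top5.png

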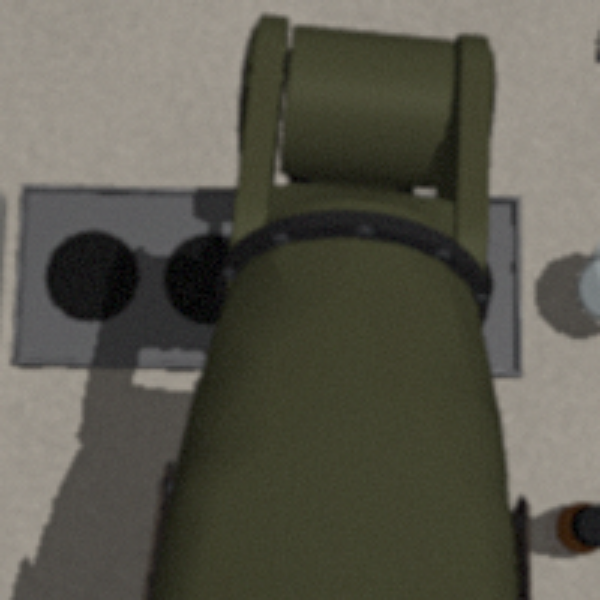

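The bottle hangs upright over mat 3: its foot is at crop (288,325) and the mat is around (291,315). Lowering gently.

```bash
python3 -m creep '[{"tx":0,"ty":0.02,"tz":0,"turn":0,"fingers":20},{"tx":0,"ty":0.04,"tz":0,"turn":0,"fingers":20},{"tx":0,"ty":0.055,"tz":0,"turn":0,"fingers":20},{"tx":0,"ty":0.068,"tz":0,"turn":0,"fingers":20},{"tx":0,"ty":0.076,"tz":0,"turn":0,"fingers":20},{"tx":0,"ty":0.082,"tz":0,"turn":0,"fingers":20},{"tx":0,"ty":0.085,"tz":0,"turn":0,"fingers":20},{"tx":0,"ty":0.087,"tz":0,"turn":0,"fingers":20},{"tx":0,"ty":0.087,"tz":0,"turn":0,"fingers":20},{"tx":0,"ty":0.087,"tz":0,"turn":0,"fingers":20}]' && python3 -c "
from h import *
go(637.8,-40,87)"
```

```text
clock: 8.6
eef_pos: [638.2, -39.9, 88.1]
eef_rot: [-1.57, -0.001, -1.57]
wrist_force: [0.1, -0.6, -2.2]
finger_gap: 29.4
t 8.6 pos [638.2 -39.9  88.1] rot [-1.57e+00 -1.00e-03 -1.57e+00] gap 29.4 F [ 0.1 -0.6 -2.2]
shift [ 0.0006  0.0057 -0.0018] turn [-0.0004  0.0002  0.0003]
```

```bash
python3 -m creep '[{"tx":0,"ty":0.002,"tz":-0.001,"turn":0,"fingers":20},{"tx":0,"ty":0.004,"tz":-0.001,"turn":0,"fingers":20},{"tx":0,"ty":0.005,"tz":-0.001,"turn":0,"fingers":20},{"tx":0,"ty":0.005,"tz":-0.001,"turn":0,"fingers":20}]' && python3 -c "
from h import *
go(637.8,-40,87)"
```

```text
clock: 9.0
eef_pos: [638.0, -39.9, 87.2]
eef_rot: [-1.57, -0.001, -1.57]
wrist_force: [0.6, 0.6, -0.5]
finger_gap: 29.3
t 9.0 pos [638.  -39.9  87.2] rot [-1.57e+00 -1.00e-03 -1.57e+00] gap 29.3 F [ 0.6  0.6 -0.5]
shift [ 0.0006  0.0009 -0.0008] turn [-0.0004  0.0002  0.0003]
```

The load has come off the wrist (Fz from -2.2 to -0.5), so the bottle is on the mat. I'll ease down half a millimetre, release slowly, and rise.

```bash
python3 -m creep '[{"tx":0,"ty":0.002,"tz":0,"turn":0,"fingers":20},{"tx":0,"ty":0.002,"tz":0,"turn":0,"fingers":20},{"tx":0,"ty":0.002,"tz":0,"turn":0,"fingers":31},{"tx":0,"ty":0.002,"tz":0,"turn":0,"fingers":34},{"tx":0,"ty":0.002,"tz":0,"turn":0,"fingers":40},{"tx":0,"ty":0.002,"tz":0,"turn":0,"fingers":50},{"tx":0,"ty":0.002,"tz":0,"turn":0,"fingers":54},{"tx":0,"ty":0,"tz":0,"turn":0,"fingers":54},{"tx":0,"ty":-0.05,"tz":0,"turn":0,"fingers":54},{"tx":0,"ty":-0.12,"tz":0,"turn":0,"fingers":54},{"tx":0,"ty":-0.22,"tz":0,"turn":0,"fingers":54},{"tx":0,"ty":-0.34,"tz":0,"turn":0,"fingers":54},{"tx":0,"ty":-0.45,"tz":0,"turn":0,"fingers":54},{"tx":0,"ty":-0.5,"tz":0,"turn":0,"fingers":54},{"tx":0,"ty":-0.5,"tz":0,"turn":0,"fingers":54}]'
python3 - <<'E'
from h import *
from cell import optics
go(446.2,-215.5,187)
c=optics.camera("scene"); cv2.imwrite(f"pics/scene6.png",c["frame"][:,:,::-1])
E
```

```text
clock: 10.5
eef_pos: [638.4, -39.8, 189.2]
eef_rot: [-1.566, -0.001, -1.57]
wrist_force: [1.0, -0.2, -0.8]
finger_gap: 53.9
t 10.5 pos [638.4 -39.8 189.2] rot [-1.566e+00 -1.000e-03 -1.570e+00] gap 53.9 F [ 1.  -0.2 -0.8]
shift [ 0.8777  0.008  -0.9617] turn [-0.0014  0.0002  0.0004]
```

View pics/scene6.png

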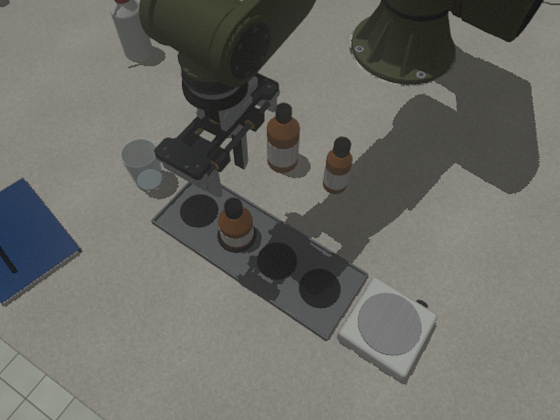

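The squat bottle stands on mat 3 in the scene view, at about (237,232). Next is the small bottle.

```bash
python3 -m creep '[{"tx":0.04,"ty":0,"tz":-0.04,"turn":0,"fingers":54},{"tx":0.12,"ty":0,"tz":-0.13,"turn":0,"fingers":54},{"tx":0.24,"ty":0,"tz":-0.26,"turn":0,"fingers":54},{"tx":0.38,"ty":0,"tz":-0.42,"turn":0,"fingers":54},{"tx":0.53,"ty":0,"tz":-0.58,"turn":0,"fingers":54},{"tx":0.66,"ty":0,"tz":-0.72,"turn":0,"fingers":54},{"tx":0.77,"ty":0,"tz":-0.84,"turn":0,"fingers":54},{"tx":0.84,"ty":0,"tz":-0.92,"turn":0,"fingers":54},{"tx":0.878,"ty":0.05,"tz":-0.962,"turn":0,"fingers":54},{"tx":0.878,"ty":0.1,"tz":-0.962,"turn":0,"fingers":54},{"tx":0.878,"ty":0.2,"tz":-0.962,"turn":0,"fingers":54},{"tx":0.878,"ty":0.3,"tz":-0.962,"turn":0,"fingers":54},{"tx":0.878,"ty":0.3,"tz":-0.962,"turn":0,"fingers":54},{"tx":0.878,"ty":0.3,"tz":-0.962,"turn":0,"fingers":54}]'
python3 - <<'E'
from h import *
from cell import optics
go(446.2,-215.5,55)
c=optics.camera("scene"); cv2.imwrite(f"pics/scene7.png",c["frame"][:,:,::-1])
E
```

```text
clock: 11.95
eef_pos: [446.0, -215.0, 126.9]
eef_rot: [-1.57, -0.0, -1.569]
wrist_force: [-0.5, -0.3, 0.4]
finger_gap: 54.2
t 11.95 pos [ 446.  -215.   126.9] rot [-1.57  -0.    -1.569] gap 54.2 F [-0.5 -0.3  0.4]
shift [0.0024 0.3596 0.0008] turn [-0.0003  0.0005  0.0001]
```

View pics/scene7.png

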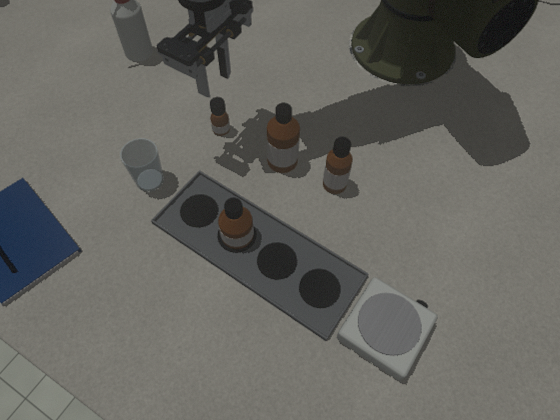

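The open fingers at (205,90) and (224,75) straddle the small bottle's cap at (218,103). Descending and gripping.

```bash
python3 -m creep '[{"tx":0.002,"ty":0.08,"tz":0.001,"turn":0,"fingers":54},{"tx":0.002,"ty":0.17,"tz":0.001,"turn":0,"fingers":54},{"tx":0.002,"ty":0.25,"tz":0.001,"turn":0,"fingers":54},{"tx":0.002,"ty":0.31,"tz":0.001,"turn":0,"fingers":54},{"tx":0.002,"ty":0.35,"tz":0.001,"turn":0,"fingers":54},{"tx":0.002,"ty":0.36,"tz":0.001,"turn":0,"fingers":54},{"tx":0.002,"ty":0.36,"tz":0.001,"turn":0,"fingers":46},{"tx":0.002,"ty":0.36,"tz":0.001,"turn":0,"fingers":38},{"tx":0.002,"ty":0.36,"tz":0.001,"turn":0,"fingers":33},{"tx":0.002,"ty":0.36,"tz":0.001,"turn":0,"fingers":30},{"tx":0.002,"ty":0.36,"tz":0.001,"turn":0,"fingers":20},{"tx":0.002,"ty":0.36,"tz":0.001,"turn":0,"fingers":20},{"tx":0.002,"ty":0.36,"tz":0.001,"turn":0,"fingers":20},{"tx":0.002,"ty":0.34,"tz":0.001,"turn":0,"fingers":20},{"tx":0.002,"ty":0.3,"tz":0.001,"turn":0,"fingers":20},{"tx":0.002,"ty":0.22,"tz":0.001,"turn":0,"fingers":20},{"tx":0.002,"ty":0.14,"tz":0.001,"turn":0,"fingers":20},{"tx":0.002,"ty":0.1,"tz":0.001,"turn":0,"fingers":20},{"tx":0.002,"ty":0.1,"tz":0.001,"turn":0,"fingers":20}]' 20
python3 - <<'E'
from h import *
from cell import optics
go(634.2,-130,130)
c=optics.camera("scene"); cv2.imwrite(f"pics/scene8.png",cv2.resize(c["frame"][0:220,100:320],None,fx=2.7,fy=2.7)[:,:,::-1])
E
```

```text
clock: 13.9
eef_pos: [446.9, -215.9, 108.7]
eef_rot: [-1.567, -0.002, -1.569]
wrist_force: [-0.1, -0.4, -0.5]
finger_gap: 29.5
t 13.9 pos [ 446.9 -215.9  108.7] rot [-1.567 -0.002 -1.569] gap 29.5 F [-0.1 -0.4 -0.5]
shift [-0.4281 -0.1037  0.9375] turn [-0.0012  0.0005  0.0006]
```

View pics/scene8.png

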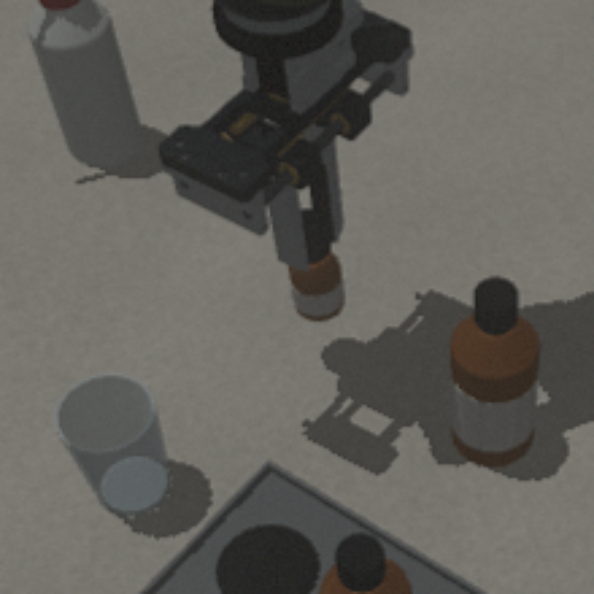

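The small bottle hangs upright in the gripper at crop (318,285). Carrying it to mat 4.

```bash
python3 -m creep '[{"tx":-0.01,"ty":-0.02,"tz":0.03,"turn":0,"fingers":20},{"tx":-0.04,"ty":-0.05,"tz":0.1,"turn":0,"fingers":20},{"tx":-0.1,"ty":-0.08,"tz":0.22,"turn":0,"fingers":20},{"tx":-0.17,"ty":-0.1,"tz":0.37,"turn":0,"fingers":20},{"tx":-0.24,"ty":-0.1,"tz":0.52,"turn":0,"fingers":20},{"tx":-0.31,"ty":-0.1,"tz":0.67,"turn":0,"fingers":20},{"tx":-0.37,"ty":-0.1,"tz":0.8,"turn":0,"fingers":20},{"tx":-0.41,"ty":-0.08,"tz":0.89,"turn":0,"fingers":20},{"tx":-0.425,"ty":-0.05,"tz":0.93,"turn":0,"fingers":20},{"tx":-0.428,"ty":0,"tz":0.938,"turn":0,"fingers":20},{"tx":-0.428,"ty":0.06,"tz":0.938,"turn":0,"fingers":20},{"tx":-0.428,"ty":0.11,"tz":0.938,"turn":0,"fingers":20},{"tx":-0.428,"ty":0.14,"tz":0.938,"turn":0,"fingers":20},{"tx":-0.428,"ty":0.15,"tz":0.938,"turn":0,"fingers":20},{"tx":-0.428,"ty":0.15,"tz":0.938,"turn":0,"fingers":20}]'
python3 - <<'E'
from h import *
from cell import optics
go(634.2,-130,63)
c=optics.camera("scene"); cv2.imwrite(f"pics/scene9.png",cv2.resize(c["frame"][80:300,100:320],None,fx=2.7,fy=2.7)[:,:,::-1])
E
```

```text
clock: 15.45
eef_pos: [634.0, -130.1, 78.1]
eef_rot: [-1.568, -0.001, -1.57]
wrist_force: [-0.0, -0.5, -1.9]
finger_gap: 29.8
t 15.45 pos [ 634.  -130.1   78.1] rot [-1.568e+00 -1.000e-03 -1.570e+00] gap 29.8 F [-0.  -0.5 -1.9]
shift [-0.0006  0.0757  0.001 ] turn [-0.0008  0.0004  0.0004]
```

View pics/scene9.png

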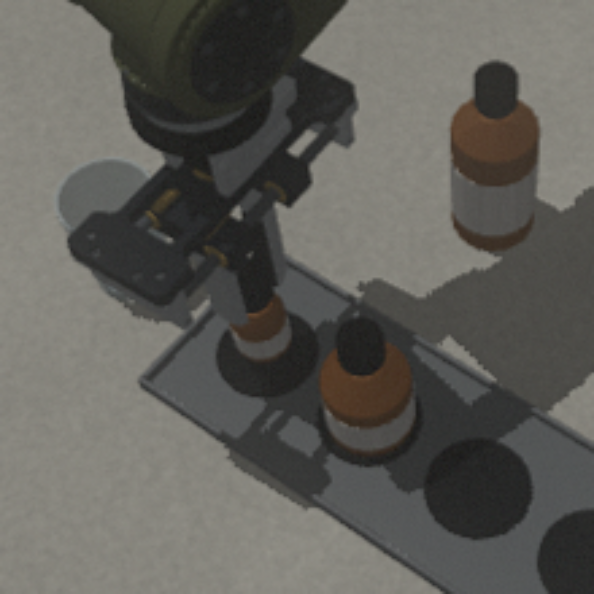

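The small bottle is over mat 4, with its foot at crop (262,355) and the mat at (267,352). Lowering it to contact.

```bash
python3 -m creep '[{"tx":0,"ty":0.02,"tz":0.001,"turn":0,"fingers":20},{"tx":0,"ty":0.04,"tz":0.001,"turn":0,"fingers":20},{"tx":0,"ty":0.055,"tz":0.001,"turn":0,"fingers":20},{"tx":0,"ty":0.064,"tz":0.001,"turn":0,"fingers":20},{"tx":0,"ty":0.07,"tz":0.001,"turn":0,"fingers":20},{"tx":0,"ty":0.074,"tz":0.001,"turn":0,"fingers":20},{"tx":0,"ty":0.076,"tz":0.001,"turn":0,"fingers":20},{"tx":0,"ty":0.076,"tz":0.001,"turn":0,"fingers":20},{"tx":0,"ty":0.076,"tz":0.001,"turn":0,"fingers":20},{"tx":0,"ty":0.076,"tz":0.001,"turn":0,"fingers":20}]' && python3 -c "
from h import *
go(634.2,-130,63)"
```

```text
clock: 16.5
eef_pos: [634.5, -130.2, 63.9]
eef_rot: [-1.567, -0.002, -1.57]
wrist_force: [-2.9, -0.2, 4.7]
finger_gap: 29.5
t 16.5 pos [ 634.5 -130.2   63.9] rot [-1.567 -0.002 -1.57 ] gap 29.5 F [-2.9 -0.2  4.7]
shift [-0.0008  0.0043 -0.0014] turn [-0.0011  0.0004  0.0005]
```

Contact confirmed at Fz = +4.7 N. I'll ease up a touch, release, and rise.

```bash
python3 -m creep '[{"tx":0,"ty":-0.001,"tz":0,"turn":0,"fingers":20},{"tx":0,"ty":-0.001,"tz":0,"turn":0,"fingers":31},{"tx":0,"ty":-0.001,"tz":0,"turn":0,"fingers":34},{"tx":0,"ty":-0.001,"tz":0,"turn":0,"fingers":40},{"tx":0,"ty":-0.001,"tz":0,"turn":0,"fingers":50},{"tx":0,"ty":-0.001,"tz":0,"turn":0,"fingers":54},{"tx":0,"ty":-0.001,"tz":0,"turn":0,"fingers":54},{"tx":0,"ty":-0.05,"tz":0,"turn":0,"fingers":54},{"tx":0,"ty":-0.12,"tz":0,"turn":0,"fingers":54},{"tx":0,"ty":-0.22,"tz":0,"turn":0,"fingers":54},{"tx":0,"ty":-0.36,"tz":0,"turn":0,"fingers":54},{"tx":0,"ty":-0.5,"tz":0,"turn":0,"fingers":54},{"tx":0,"ty":-0.62,"tz":0,"turn":0,"fingers":54},{"tx":0,"ty":-0.7,"tz":0,"turn":0,"fingers":54},{"tx":0,"ty":-0.7,"tz":0,"turn":0,"fingers":54}]'
python3 - <<'E'
from h import *
from cell import optics
go(439,55.2,200)
c=optics.camera("scene"); cv2.imwrite(f"pics/scene10.png",c["frame"][:,:,::-1])
E
```

```text
clock: 18.0
eef_pos: [634.9, -130.2, 207.8]
eef_rot: [-1.562, -0.003, -1.57]
wrist_force: [-0.9, 0.6, 0.8]
finger_gap: 53.7
t 18.0 pos [ 634.9 -130.2  207.8] rot [-1.562 -0.003 -1.57 ] gap 53.7 F [-0.9  0.6  0.8]
shift [-0.928   0.0274 -0.9785] turn [-0.0029  0.0004  0.0009]
```

View pics/scene10.png

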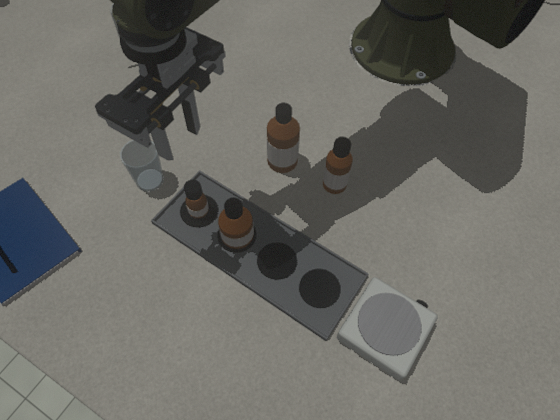

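The small bottle stands on mat 4 at (196,203), and the beaker hasn't moved. Next, over to the slim bottle.

```bash
python3 -m creep '[{"tx":-0.04,"ty":0,"tz":-0.04,"turn":0,"fingers":54},{"tx":-0.12,"ty":0,"tz":-0.13,"turn":0,"fingers":54},{"tx":-0.25,"ty":0,"tz":-0.26,"turn":0,"fingers":54},{"tx":-0.4,"ty":0,"tz":-0.42,"turn":0,"fingers":54},{"tx":-0.55,"ty":0,"tz":-0.58,"turn":0,"fingers":54},{"tx":-0.69,"ty":0,"tz":-0.73,"turn":0,"fingers":54},{"tx":-0.8,"ty":0.01,"tz":-0.85,"turn":0,"fingers":54},{"tx":-0.88,"ty":0.02,"tz":-0.93,"turn":0,"fingers":54},{"tx":-0.92,"ty":0.027,"tz":-0.97,"turn":0,"fingers":54},{"tx":-0.928,"ty":0.06,"tz":-0.978,"turn":0,"fingers":54},{"tx":-0.928,"ty":0.11,"tz":-0.978,"turn":0,"fingers":54},{"tx":-0.928,"ty":0.13,"tz":-0.978,"turn":0,"fingers":54},{"tx":-0.928,"ty":0.13,"tz":-0.978,"turn":0,"fingers":54}]'
python3 - <<'E'
from h import *
from cell import optics
go(439,55.2,103)
c=optics.camera("scene"); cv2.imwrite(f"pics/scene11.png",cv2.resize(c["frame"][20:240,200:420],None,fx=2.7,fy=2.7)[:,:,::-1])
E
```

```text
clock: 19.35
eef_pos: [438.7, 54.8, 176.8]
eef_rot: [-1.566, -0.002, -1.57]
wrist_force: [-0.2, 0.8, 0.6]
finger_gap: 54.1
t 19.35 pos [438.7  54.8 176.8] rot [-1.566 -0.002 -1.57 ] gap 54.1 F [-0.2  0.8  0.6]
shift [-0.0031  0.3691 -0.    ] turn [-0.0014  0.0001  0.0008]
```

View pics/scene11.png

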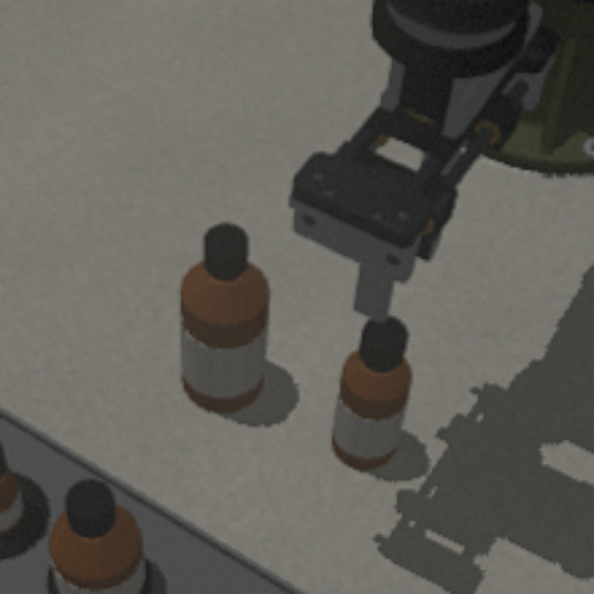

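The fingers line up with the slim bottle's cap at crop (383,343), and the carrier will pass about 60 mm clear of the tall bottle. Descending, gripping and lifting.

```bash
python3 -m creep '[{"tx":-0.002,"ty":0.08,"tz":0,"turn":0,"fingers":54},{"tx":-0.002,"ty":0.17,"tz":0,"turn":0,"fingers":54},{"tx":-0.002,"ty":0.26,"tz":0,"turn":0,"fingers":54},{"tx":-0.002,"ty":0.32,"tz":0,"turn":0,"fingers":54},{"tx":-0.002,"ty":0.355,"tz":0,"turn":0,"fingers":54},{"tx":-0.002,"ty":0.369,"tz":0,"turn":0,"fingers":54},{"tx":-0.002,"ty":0.369,"tz":0,"turn":0,"fingers":46},{"tx":-0.002,"ty":0.369,"tz":0,"turn":0,"fingers":38},{"tx":-0.002,"ty":0.369,"tz":0,"turn":0,"fingers":33},{"tx":-0.002,"ty":0.369,"tz":0,"turn":0,"fingers":30},{"tx":-0.002,"ty":0.369,"tz":0,"turn":0,"fingers":20},{"tx":-0.002,"ty":0.369,"tz":0,"turn":0,"fingers":20},{"tx":-0.002,"ty":0.369,"tz":0,"turn":0,"fingers":20}]' 25 && python3 -c "
from h import *
go(439,55.2,183)"
```

```text
clock: 20.7
eef_pos: [439.3, 55.1, 103.8]
eef_rot: [-1.565, -0.002, -1.57]
wrist_force: [-1.6, -0.3, 4.6]
finger_gap: 29.5
t 20.7 pos [439.3  55.1 103.8] rot [-1.565 -0.002 -1.57 ] gap 29.5 F [-1.6 -0.3  4.6]
shift [ 3.000e-04 -3.959e-01  5.000e-04] turn [-0.0017  0.0001  0.0007]
```

```bash
python3 -m creep '[{"tx":0,"ty":-0.02,"tz":0,"turn":0,"fingers":20},{"tx":0,"ty":-0.06,"tz":0,"turn":0,"fingers":20},{"tx":0,"ty":-0.12,"tz":0,"turn":0,"fingers":20},{"tx":0,"ty":-0.2,"tz":0,"turn":0,"fingers":20},{"tx":0,"ty":-0.24,"tz":0,"turn":0,"fingers":20},{"tx":0,"ty":-0.25,"tz":0,"turn":0,"fingers":20},{"tx":0,"ty":-0.25,"tz":0,"turn":0,"fingers":20}]'
python3 - <<'E'
from h import *
from cell import optics
go(641.7,49.7,150)
c=optics.camera("scene"); cv2.imwrite(f"pics/scene12.png",cv2.resize(c["frame"][20:240,200:420],None,fx=2.7,fy=2.7)[:,:,::-1])
E
```

```text
clock: 21.4
eef_pos: [439.1, 55.2, 153.9]
eef_rot: [-1.565, -0.002, -1.57]
wrist_force: [-0.0, 0.0, -1.1]
finger_gap: 29.6
t 21.4 pos [439.1  55.2 153.9] rot [-1.565 -0.002 -1.57 ] gap 29.6 F [-0.   0.  -1.1]
shift [0.0278 0.0257 1.0131] turn [-0.0019  0.0001  0.0007]
```

View pics/scene12.png

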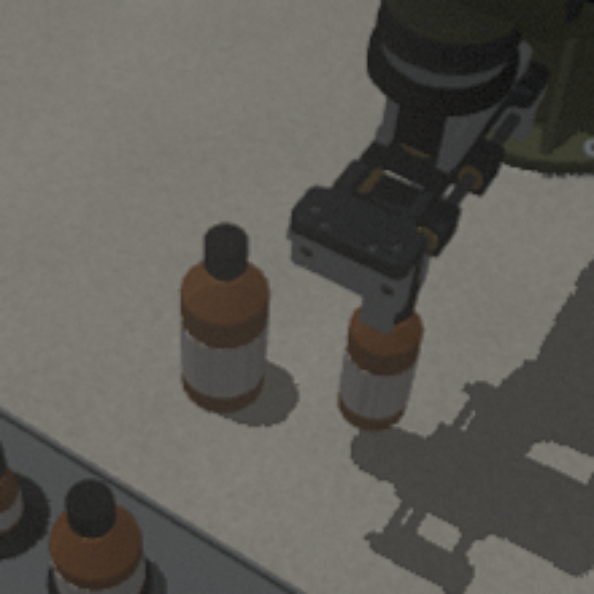

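The slim bottle is held upright in the air, at crop (380,365). Carrying it to mat 2.

```bash
python3 -m creep '[{"tx":0,"ty":-0.01,"tz":0.03,"turn":0,"fingers":20},{"tx":0.005,"ty":-0.02,"tz":0.1,"turn":0,"fingers":20},{"tx":0.01,"ty":-0.02,"tz":0.22,"turn":0,"fingers":20},{"tx":0.012,"ty":-0.02,"tz":0.37,"turn":0,"fingers":20},{"tx":0.015,"ty":-0.02,"tz":0.52,"turn":0,"fingers":20},{"tx":0.02,"ty":-0.02,"tz":0.67,"turn":0,"fingers":20},{"tx":0.025,"ty":-0.01,"tz":0.8,"turn":0,"fingers":20},{"tx":0.028,"ty":0,"tz":0.9,"turn":0,"fingers":20},{"tx":0.028,"ty":0.02,"tz":0.97,"turn":0,"fingers":20},{"tx":0.028,"ty":0.05,"tz":1,"turn":0,"fingers":20},{"tx":0.028,"ty":0.08,"tz":1,"turn":0,"fingers":20},{"tx":0.028,"ty":0.12,"tz":1,"turn":0,"fingers":20},{"tx":0.028,"ty":0.14,"tz":1,"turn":0,"fingers":20},{"tx":0.028,"ty":0.14,"tz":1,"turn":0,"fingers":20},{"tx":0.028,"ty":0.14,"tz":1,"turn":0,"fingers":20}]'
python3 - <<'E'
from h import *
from cell import optics
go(641.7,49.7,111.8)
c=optics.camera("scene"); cv2.imwrite(f"pics/scene13.png",cv2.resize(c["frame"][120:340,160:380],None,fx=2.7,fy=2.7)[:,:,::-1])
E
```

```text
clock: 22.95
eef_pos: [639.0, 49.6, 126.9]
eef_rot: [-1.565, -0.002, -1.57]
wrist_force: [0.3, 0.0, -1.9]
finger_gap: 29.4
t 22.95 pos [639.   49.6 126.9] rot [-1.565 -0.002 -1.57 ] gap 29.4 F [ 0.3  0.  -1.9]
shift [-0.0005  0.0758  0.0133] turn [-0.0018  0.0002  0.0007]
```

View pics/scene13.png

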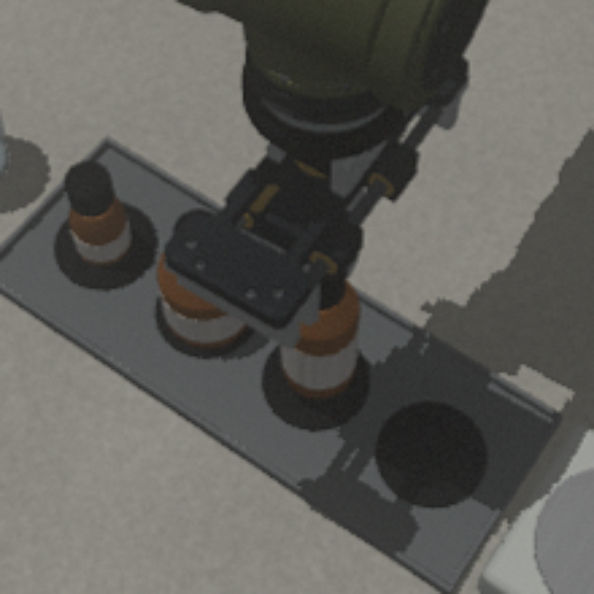

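The slim bottle is over mat 2 (foot at about crop (318,385), mat at (316,375)), and the squat bottle beside it is clear. Lowering it to contact.

```bash
python3 -m creep '[{"tx":0,"ty":0.01,"tz":0.007,"turn":0,"fingers":20},{"tx":0,"ty":0.025,"tz":0.013,"turn":0,"fingers":20},{"tx":0,"ty":0.04,"tz":0.013,"turn":0,"fingers":20},{"tx":0,"ty":0.053,"tz":0.013,"turn":0,"fingers":20},{"tx":0,"ty":0.062,"tz":0.013,"turn":0,"fingers":20},{"tx":0,"ty":0.068,"tz":0.013,"turn":0,"fingers":20},{"tx":0,"ty":0.071,"tz":0.013,"turn":0,"fingers":20},{"tx":0,"ty":0.074,"tz":0.013,"turn":0,"fingers":20},{"tx":0,"ty":0.074,"tz":0.013,"turn":0,"fingers":20},{"tx":0,"ty":0.074,"tz":0.013,"turn":0,"fingers":20}]' && python3 -c "
from h import *
go(641.7,49.7,111.8)"
```

```text
clock: 24.0
eef_pos: [641.8, 49.6, 112.4]
eef_rot: [-1.565, -0.002, -1.57]
wrist_force: [0.3, 0.2, -0.1]
finger_gap: 29.6
t 24.0 pos [641.8  49.6 112.4] rot [-1.565 -0.002 -1.57 ] gap 29.6 F [ 0.3  0.2 -0.1]
shift [-0.0006  0.003  -0.0004] turn [-0.0019  0.0001  0.0007]
```

```bash
python3 -m creep '[{"tx":0,"ty":0.002,"tz":0,"turn":0,"fingers":20},{"tx":0,"ty":0.003,"tz":0,"turn":0,"fingers":20},{"tx":0,"ty":0.003,"tz":0,"turn":0,"fingers":20},{"tx":0,"ty":0.003,"tz":0,"turn":0,"fingers":31},{"tx":0,"ty":0.003,"tz":0,"turn":0,"fingers":34},{"tx":0,"ty":0.003,"tz":0,"turn":0,"fingers":40},{"tx":0,"ty":0.003,"tz":0,"turn":0,"fingers":50},{"tx":0,"ty":0.003,"tz":0,"turn":0,"fingers":54},{"tx":0,"ty":0,"tz":0,"turn":0,"fingers":54},{"tx":0,"ty":-0.05,"tz":0,"turn":0,"fingers":54},{"tx":0,"ty":-0.12,"tz":0,"turn":0,"fingers":54},{"tx":0,"ty":-0.22,"tz":0,"turn":0,"fingers":54},{"tx":0,"ty":-0.34,"tz":0,"turn":0,"fingers":54},{"tx":0,"ty":-0.46,"tz":0,"turn":0,"fingers":54},{"tx":0,"ty":-0.54,"tz":0,"turn":0,"fingers":54},{"tx":0,"ty":-0.56,"tz":0,"turn":0,"fingers":54},{"tx":0,"ty":-0.56,"tz":0,"turn":0,"fingers":54}]'
python3 - <<'E'
from h import *
from cell import optics
go(446.3,-62,225)
c=optics.camera("scene"); cv2.imwrite(f"pics/scene14.png",c["frame"][:,:,::-1])
E
```

```text
clock: 25.7
eef_pos: [641.2, 49.9, 225.3]
eef_rot: [-1.563, -0.002, -1.57]
wrist_force: [-0.1, -0.3, -0.5]
finger_gap: 54.0
t 25.7 pos [641.2  49.9 225.3] rot [-1.563 -0.002 -1.57 ] gap 54.0 F [-0.1 -0.3 -0.5]
shift [ 0.5588 -0.0042 -0.975 ] turn [-0.0023  0.0001  0.0007]
```

View pics/scene14.png

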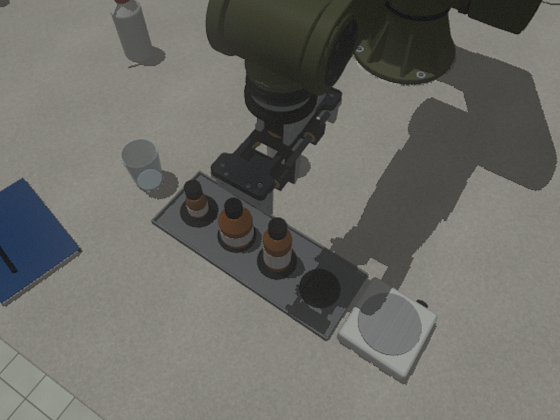

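Three bottles now stand on the tray, with slim on mat 2 at (277,250). The last one is the tall bottle.

```bash
python3 -m creep '[{"tx":0.02,"ty":0,"tz":-0.04,"turn":0,"fingers":54},{"tx":0.07,"ty":0,"tz":-0.13,"turn":0,"fingers":54},{"tx":0.15,"ty":0,"tz":-0.26,"turn":0,"fingers":54},{"tx":0.24,"ty":0,"tz":-0.42,"turn":0,"fingers":54},{"tx":0.33,"ty":0,"tz":-0.58,"turn":0,"fingers":54},{"tx":0.42,"ty":0,"tz":-0.73,"turn":0,"fingers":54},{"tx":0.49,"ty":0,"tz":-0.85,"turn":0,"fingers":54},{"tx":0.53,"ty":0,"tz":-0.93,"turn":0,"fingers":54},{"tx":0.555,"ty":0,"tz":-0.97,"turn":0,"fingers":54},{"tx":0.559,"ty":0.05,"tz":-0.975,"turn":0,"fingers":54},{"tx":0.559,"ty":0.1,"tz":-0.975,"turn":0,"fingers":54},{"tx":0.559,"ty":0.12,"tz":-0.975,"turn":0,"fingers":54},{"tx":0.559,"ty":0.12,"tz":-0.975,"turn":0,"fingers":54}]'
python3 - <<'E'
from h import *
from cell import optics
go(446.3,-62,127.5)
c=optics.camera("scene"); cv2.imwrite(f"pics/scene15.png",cv2.resize(c["frame"][0:220,170:390],None,fx=2.7,fy=2.7)[:,:,::-1])
E
```

```text
clock: 27.05
eef_pos: [446.1, -61.7, 198.2]
eef_rot: [-1.567, -0.002, -1.57]
wrist_force: [0.6, -0.5, 0.6]
finger_gap: 54.1
t 27.05 pos [446.1 -61.7 198.2] rot [-1.567 -0.002 -1.57 ] gap 54.1 F [ 0.6 -0.5  0.6]
shift [ 0.0006  0.3533 -0.0006] turn [-0.0012  0.0003  0.0006]
```

View pics/scene15.png

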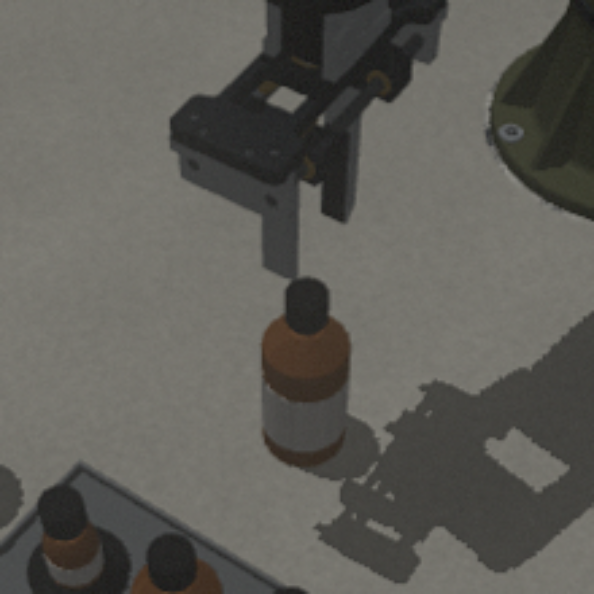

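The jaws are centred above the tall cap, with fingers at crop (280,270) and (338,215) and the cap at (307,305). Descending and gripping.

```bash
python3 -m creep '[{"tx":0,"ty":0.08,"tz":0,"turn":0,"fingers":54},{"tx":0,"ty":0.17,"tz":0,"turn":0,"fingers":54},{"tx":0,"ty":0.25,"tz":0,"turn":0,"fingers":54},{"tx":0,"ty":0.31,"tz":0,"turn":0,"fingers":54},{"tx":0,"ty":0.34,"tz":0,"turn":0,"fingers":54},{"tx":0,"ty":0.35,"tz":0,"turn":0,"fingers":54},{"tx":0,"ty":0.35,"tz":0,"turn":0,"fingers":46},{"tx":0,"ty":0.35,"tz":0,"turn":0,"fingers":38},{"tx":0,"ty":0.35,"tz":0,"turn":0,"fingers":33},{"tx":0,"ty":0.35,"tz":0,"turn":0,"fingers":30},{"tx":0,"ty":0.35,"tz":0,"turn":0,"fingers":20},{"tx":0,"ty":0.35,"tz":0,"turn":0,"fingers":20},{"tx":0,"ty":0.35,"tz":0,"turn":0,"fingers":20}]' 30 && python3 -c "
from h import *
go(446.3,-62,180)"
```

```text
clock: 28.4
eef_pos: [446.7, -62.0, 129.0]
eef_rot: [-1.566, -0.002, -1.57]
wrist_force: [-1.9, -0.7, 6.0]
finger_gap: 29.5
t 28.4 pos [446.7 -62.  129. ] rot [-1.566 -0.002 -1.57 ] gap 29.5 F [-1.9 -0.7  6. ]
shift [ 0.0006 -0.2549 -0.0006] turn [-0.0015  0.0003  0.0007]
```

Gripped. Now lifting.

```bash
python3 -m creep '[{"tx":0,"ty":-0.02,"tz":0,"turn":0,"fingers":20},{"tx":0,"ty":-0.06,"tz":0,"turn":0,"fingers":20},{"tx":0,"ty":-0.12,"tz":0,"turn":0,"fingers":20},{"tx":0,"ty":-0.2,"tz":0,"turn":0,"fingers":20},{"tx":-0.02,"ty":-0.24,"tz":0,"turn":0,"fingers":20},{"tx":-0.08,"ty":-0.25,"tz":0,"turn":0,"fingers":20},{"tx":-0.18,"ty":-0.25,"tz":0,"turn":0,"fingers":20},{"tx":-0.3,"ty":-0.25,"tz":0,"turn":0,"fingers":20},{"tx":-0.44,"ty":-0.25,"tz":0,"turn":0,"fingers":20},{"tx":-0.58,"ty":-0.25,"tz":0,"turn":0,"fingers":20},{"tx":-0.72,"ty":-0.25,"tz":0,"turn":0,"fingers":20},{"tx":-0.84,"ty":-0.25,"tz":0,"turn":0,"fingers":20},{"tx":-0.93,"ty":-0.25,"tz":0,"turn":0,"fingers":20},{"tx":-0.98,"ty":-0.25,"tz":0,"turn":0,"fingers":20},{"tx":-1,"ty":-0.25,"tz":0,"turn":0,"fingers":20},{"tx":-1,"ty":-0.25,"tz":0,"turn":0,"fingers":20},{"tx":-1,"ty":-0.25,"tz":0,"turn":0,"fingers":20}]'
python3 - <<'E'
from h import *
from cell import optics
go(645.5,139.4,170)
c=optics.camera("scene"); cv2.imwrite(f"pics/scene16.png",c["frame"][:,:,::-1])
E
```

```text
clock: 30.1
eef_pos: [446.2, 137.6, 178.5]
eef_rot: [-1.566, -0.002, -1.57]
wrist_force: [0.5, 0.2, -2.8]
finger_gap: 29.6
t 30.1 pos [446.2 137.6 178.5] rot [-1.566 -0.002 -1.57 ] gap 29.6 F [ 0.5  0.2 -2.8]
shift [-0.0083  0.0472  0.9963] turn [-0.0015  0.0002  0.0007]
```

View pics/scene16.png

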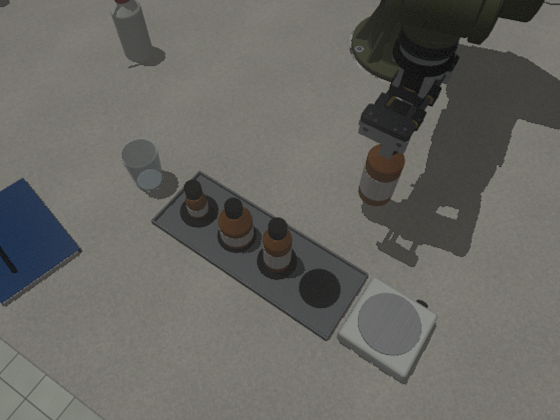

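The tall bottle is held upright at (380,175), and the line in x to mat 1 at (320,288) is clear. Moving it forward.

```bash
python3 -m creep '[{"tx":0,"ty":0,"tz":0.03,"turn":0,"fingers":20},{"tx":-0.003,"ty":0,"tz":0.1,"turn":0,"fingers":20},{"tx":-0.005,"ty":0,"tz":0.2,"turn":0,"fingers":20},{"tx":-0.008,"ty":0,"tz":0.33,"turn":0,"fingers":20},{"tx":-0.008,"ty":0,"tz":0.46,"turn":0,"fingers":20},{"tx":-0.008,"ty":0,"tz":0.59,"turn":0,"fingers":20},{"tx":-0.008,"ty":0,"tz":0.71,"turn":0,"fingers":20},{"tx":-0.008,"ty":0,"tz":0.82,"turn":0,"fingers":20},{"tx":-0.008,"ty":0,"tz":0.91,"turn":0,"fingers":20},{"tx":-0.008,"ty":0.02,"tz":0.97,"turn":0,"fingers":20},{"tx":-0.008,"ty":0.05,"tz":0.996,"turn":0,"fingers":20},{"tx":-0.008,"ty":0.09,"tz":0.996,"turn":0,"fingers":20},{"tx":-0.008,"ty":0.12,"tz":0.996,"turn":0,"fingers":20},{"tx":-0.008,"ty":0.13,"tz":0.996,"turn":0,"fingers":20},{"tx":-0.008,"ty":0.13,"tz":0.996,"turn":0,"fingers":20}]'
python3 - <<'E'
from h import *
from cell import optics
go(645.5,139.4,137)
c=optics.camera("scene"); cv2.imwrite(f"pics/scene17.png",cv2.resize(c["frame"][140:360,200:420],None,fx=2.7,fy=2.7)[:,:,::-1])
E
```

```text
clock: 31.65
eef_pos: [645.2, 139.2, 153.3]
eef_rot: [-1.567, -0.002, -1.57]
wrist_force: [-0.3, 0.4, -1.8]
finger_gap: 29.8
t 31.65 pos [645.2 139.2 153.3] rot [-1.567 -0.002 -1.57 ] gap 29.8 F [-0.3  0.4 -1.8]
shift [-0.0013  0.0816  0.0011] turn [-0.0013  0.0001  0.0007]
```

View pics/scene17.png

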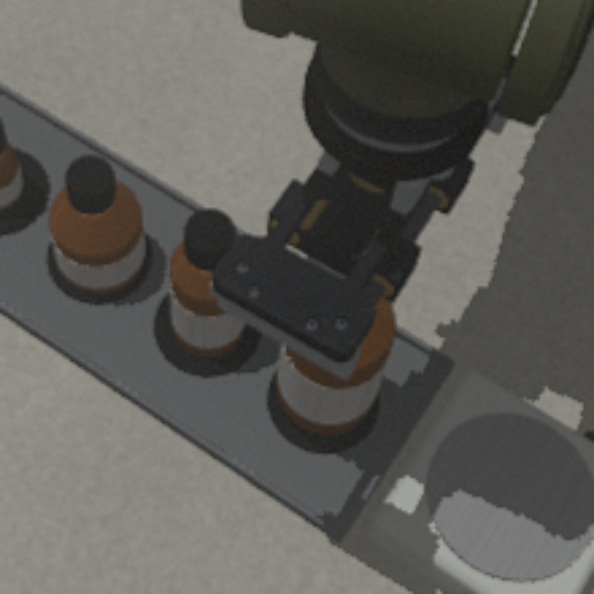

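The tall bottle is over mat 1 with its foot at crop (327,410). The carrier only appears to overlap the slim cap; it is about 60 mm higher. Lowering.

```bash
python3 -m creep '[{"tx":0,"ty":0.01,"tz":0.001,"turn":0,"fingers":20},{"tx":0,"ty":0.025,"tz":0.001,"turn":0,"fingers":20},{"tx":0,"ty":0.043,"tz":0.001,"turn":0,"fingers":20},{"tx":0,"ty":0.056,"tz":0.001,"turn":0,"fingers":20},{"tx":0,"ty":0.065,"tz":0.001,"turn":0,"fingers":20},{"tx":0,"ty":0.072,"tz":0.001,"turn":0,"fingers":20},{"tx":0,"ty":0.076,"tz":0.001,"turn":0,"fingers":20},{"tx":0,"ty":0.079,"tz":0.001,"turn":0,"fingers":20},{"tx":0,"ty":0.079,"tz":0.001,"turn":0,"fingers":20},{"tx":0,"ty":0.079,"tz":0.001,"turn":0,"fingers":20}]' && python3 -c "
from h import *
go(645.5,139.4,137)"
```

```text
clock: 32.7
eef_pos: [645.7, 139.2, 138.0]
eef_rot: [-1.566, -0.002, -1.57]
wrist_force: [-0.7, 0.1, -2.4]
finger_gap: 29.4
t 32.7 pos [645.7 139.2 138. ] rot [-1.566 -0.002 -1.57 ] gap 29.4 F [-0.7  0.1 -2.4]
shift [-0.0013  0.0051 -0.0011] turn [-0.0016  0.0001  0.0007]
```

```bash
python3 -m creep '[{"tx":0,"ty":0.002,"tz":0,"turn":0,"fingers":20},{"tx":0,"ty":0.005,"tz":0,"turn":0,"fingers":20},{"tx":0,"ty":0.007,"tz":0,"turn":0,"fingers":20},{"tx":0,"ty":0.007,"tz":0,"turn":0,"fingers":20},{"tx":0,"ty":0.007,"tz":0,"turn":0,"fingers":20}]' && python3 -c "
from h import *
go(645.5,139.4,137)"
```

```text
clock: 33.2
eef_pos: [645.8, 139.2, 137.0]
eef_rot: [-1.565, -0.002, -1.57]
wrist_force: [-1.9, 0.0, 2.4]
finger_gap: 29.3
t 33.2 pos [645.8 139.2 137. ] rot [-1.565 -0.002 -1.57 ] gap 29.3 F [-1.9  0.   2.4]
shift [-0.001   0.0002 -0.0017] turn [-0.0018  0.0001  0.0007]
```

Contact: Fz went from -2.4 to +2.4 N. Releasing, rising, then clearing the view.

```bash
python3 -m creep '[{"tx":0,"ty":0,"tz":0,"turn":0,"fingers":20},{"tx":0,"ty":0,"tz":0,"turn":0,"fingers":31},{"tx":0,"ty":0,"tz":0,"turn":0,"fingers":34},{"tx":0,"ty":0,"tz":0,"turn":0,"fingers":40},{"tx":0,"ty":0,"tz":0,"turn":0,"fingers":50},{"tx":0,"ty":0,"tz":0,"turn":0,"fingers":54},{"tx":0,"ty":0,"tz":0,"turn":0,"fingers":54},{"tx":0,"ty":-0.05,"tz":0,"turn":0,"fingers":54},{"tx":0,"ty":-0.12,"tz":0,"turn":0,"fingers":54},{"tx":0,"ty":-0.22,"tz":0,"turn":0,"fingers":54},{"tx":0,"ty":-0.34,"tz":0,"turn":0,"fingers":54},{"tx":0,"ty":-0.45,"tz":0,"turn":0,"fingers":54},{"tx":0,"ty":-0.5,"tz":0,"turn":0,"fingers":54},{"tx":0,"ty":-0.5,"tz":0,"turn":0,"fingers":54}]' && python3 -c "
from h import *
go(446,300,237)"
```

```text
clock: 34.6
eef_pos: [645.7, 139.5, 239.1]
eef_rot: [-1.562, -0.002, -1.57]
wrist_force: [1.2, 0.8, 0.2]
finger_gap: 53.6
t 34.6 pos [645.7 139.5 239.1] rot [-1.562 -0.002 -1.57 ] gap 53.6 F [1.2 0.8 0.2]
shift [-8.029e-01  8.000e-04 -9.983e-01] turn [-0.0028  0.0001  0.0005]
```

```bash
python3 -m creep '[{"tx":-0.03,"ty":0,"tz":-0.04,"turn":0,"fingers":54},{"tx":-0.1,"ty":0,"tz":-0.13,"turn":0,"fingers":54},{"tx":-0.22,"ty":0,"tz":-0.28,"turn":0,"fingers":54},{"tx":-0.36,"ty":0,"tz":-0.45,"turn":0,"fingers":54},{"tx":-0.5,"ty":0,"tz":-0.63,"turn":0,"fingers":54},{"tx":-0.62,"ty":0,"tz":-0.78,"turn":0,"fingers":54},{"tx":-0.72,"ty":0,"tz":-0.9,"turn":0,"fingers":54},{"tx":-0.78,"ty":0,"tz":-0.97,"turn":0,"fingers":54},{"tx":-0.8,"ty":0,"tz":-0.99,"turn":0,"fingers":54},{"tx":-0.8,"ty":0,"tz":-0.99,"turn":0,"fingers":54}]'
python3 - <<'E'
from h import *
from cell import optics
go(446,300,237)
for n in ("top","scene"):
    c=optics.camera(n); np.savez(f"/tmp/{n}F.npz",**c); cv2.imwrite(f"pics/{n}18.png",cv2.convertScaleAbs(c["frame"][:,:,::-1],alpha=1.5))
    for u,v,a,p in comps(c,60,200):
        zt=np.percentile(p[:,2],90); q=p[p[:,2]>zt-6]
        if a<400: print("cap",n,round(u),round(v),a,np.round([(q[:,0].max()+q[:,0].min())/2,(q[:,1].max()+q[:,1].min())/2,zt],1))
E
```

```text
clock: 35.6
eef_pos: [447.1, 299.6, 236.7]
eef_rot: [-1.563, -0.002, -1.569]
wrist_force: [-0.2, 0.1, -0.4]
finger_gap: 53.9
t 35.6 pos [447.1 299.6 236.7] rot [-1.563 -0.002 -1.569] gap 53.9 F [-0.2  0.1 -0.4]
shift [-0.0018 -0.0017 -0.0054] turn [-0.0025  0.0005  0.0006]
cap top 201 175 213 [645.  139.1 164.8]
cap top 247 179 199 [641.1  50.2 140.5]
cap top 291 183 180 [636.6 -37.8 116.4]
cap top 333 187 182 [ 633.5 -129.7   92.4]
cap top 545 315 73 [ 360.5 -505.4  160.8]
cap scene 511 0 97 [-40.8 177.8 174.9]
cap scene 193 190 286 [ 634.9 -130.5   90.4]
cap scene 233 208 317 [638.2 -38.8 114.4]
cap scene 277 229 351 [642.1  49.6 138.4]
cap scene 327 252 392 [646.1 138.9 162. ]
```

View pics/top18.png

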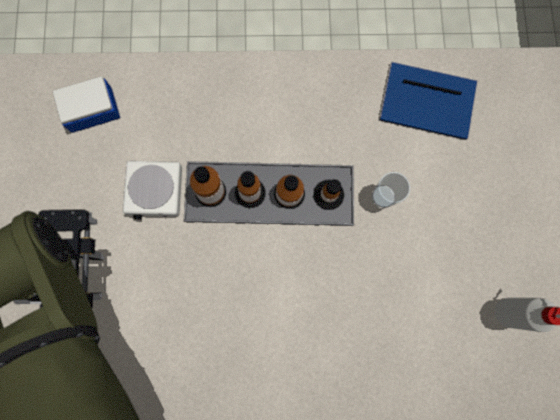

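View pics/scene18.png

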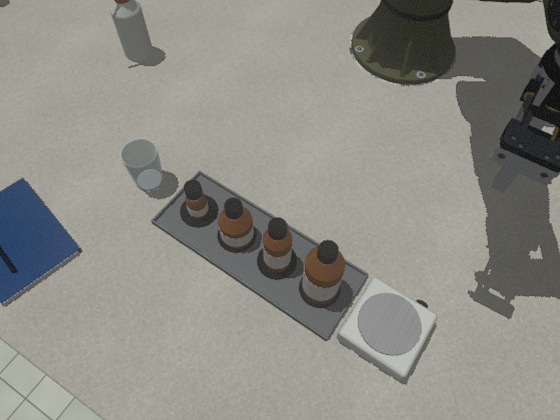

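The top view shows the four caps in a row at (201,175), (247,179), (291,183) and (333,187), falling in height away from the stirrer. Cap heights are about 162, 138, 114 and 90 mm, which is each bottle's height plus the 8 mm mat top. The beaker still stands where it was, at about (390,192). Handing in.

```bash
python3 -c "
from cell import manip
print(manip.sign_off())"
```

```text
the job is handed in; nothing more can be done
None
```

All four bottles are standing on their mats: tall next to the stirrer, then slim, squat and small at the far end. I picked each one up by the cap and lowered it until the wrist force showed contact before letting go. The robot clock was about 36 s at hand-in, against the 106 s limit.

**Last checks:**
- **Position:** in both cameras every cap is within about 2.5 mm of its mat centre. Squat is the furthest off, 1–2 mm along the row.
- **Upright:** cap tops are at about 162, 138, 114 and 90 mm, matching each bottle's height plus the 8 mm mat top. The top camera reads 2–3 mm higher than the scene camera.
- **Surroundings:** the beaker looks unmoved in the pictures, though I compared it only by eye. The gripper finished well clear of everything.

**Small irregularities:**
- One move was refused because a row left out `turn`. Nothing moved, and I sent it again.
- The wrist read about 5–6 N upward while gripping slim and tall, and setting small down. That is well under the limits, and all three stood normally afterwards.

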